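Fish the remote out of the cable box

TASK

The blue remote has slipped through the cut-out in the top of the brown wooden-looking cable box and lies inside; it is longer than the cut-out. Reach in, tilt it and ease it out end first through the cut-out without forcing it against the box, and finish still holding it in the gripper, still, in the air, with its whole length well above the box's top. Leave the tin, the dish, the ornament and the coaster where they are.

Things in the scene. Friction and masses are not known exactly. Their poses are not given: they have to be found in the camera images.
- remote_center (a point): Centre (half-way up) of the loose blue plastic remote, a 230 x 42 x 24 mm bar of about 160 g (mass varies some 25 %) lying face up on the stand inside the cable box, roughly along the box's length and up to 35 mm off its middle. x along its 230 mm length, y across its 42 mm width, z out of its button face. A white ring with a black dot marks the middle of the face; a small red button is near the +x end, grey buttons on the +x half, black ones on the -x half.
- remote_end_a (a point): Middle of the remote's +x (red button) end face, 115 mm from its centre.
- remote_end_b (a point): Middle of the remote's -x end face, 115 mm from its centre.
- remote: The same remote; origin at the centre of its underside, axes as remote_center.
- cable_box: Fixed walnut-look laminate cable box, 210 mm (x) by 380 mm (y, its length) by 64 mm high, turned at most 0.35 rad from the world axes; origin on the stand under its centre. Walls 8 mm thick, no bottom (inside 194 x 364 mm, the stand is its floor). Its top is 6 mm thick (underside at 58 mm, upper face at 64 mm) with a square cut-out of 160 x 160 mm in the middle, outlined in grey; the top covers 110 mm at either end of the length.
- cutout (a point): Centre of the cut-out, at the upper face of the box's top (64 mm above the stand); axes as cable_box.
- coaster: Loose round bamboo coaster, 84 mm across, 8 mm thick, lying on the box's top near its +y end; origin at its underside. Leave alone.
- tin: Loose lidded steel tin with a snap latch, 104 x 154 x 66 mm, on the stand; origin at its underside. Leave alone.
- dish: Loose green glass dish with glass marbles, 120 mm across, 35 mm high; origin at its underside. Leave alone.
- ornament: Loose silver ceramic ornament, 80 mm across, 112 mm high; origin at its underside. Leave alone.
Things that resemble listed ones, but are neither listed nor needed, are in the scene too. What is shaped like the remote but pink or turquoise is not meant.

How it is judged:
On the way:
1. the remote is tilted through the cut-out: one end above the box's top, the other still below it (((height (world z) of remote_end_a above 0.076 m and height (world z) of remote_end_b below 0.056 m) or (height (world z) of remote_end_b above 0.076 m and height (world z) of remote_end_a below 0.056 m))), for 0.1 s.
At the end, for the whole second after the job is handed in: The remote is held by the fingers, still (under 30 mm/s), both its ends more than 100 mm above the stand (36 mm over the box's top), touching neither the box nor anything standing about; tin, dish, ornament and coaster within 20 mm of where they were (height (world z) of each of remote_end_a, remote_end_b above 0.1 m and contact force between the fingers and remote above 1 N and linear speed of remote below 0.03 m/s and contact force between remote and cable_box below 0.2 N and contact force between remote and tin below 0.2 N and contact force between remote and dish below 0.2 N and contact force between remote and ornament below 0.2 N and contact force between remote and coaster below 0.2 N and distance of each of tin, dish, ornament, coaster from where it was at the start of the episode below 0.02 m); the arm keeps its last pose, push and grip.
It fails at once if tin disturbed (moved over 20 mm) (distance of tin from where it was at the start of the episode above 0.02 m).
It fails at once if dish disturbed (moved over 20 mm) (distance of dish from where it was at the start of the episode above 0.02 m).
It fails at once if ornament disturbed (moved over 20 mm) (distance of ornament from where it was at the start of the episode above 0.02 m).
It fails at once if coaster disturbed (moved over 20 mm) (distance of coaster from where it was at the start of the episode above 0.02 m).
It fails at once if the remote forced against the box (over 40 N) (contact force between remote and cable_box above 40 N).
It also fails if it takes over 40 s, if anything falls off the work surface, if the arm or the gripper's body presses on something with over 40 N, if the wrist force passes 120 N, or if a joint passes its speed limit or range.

ROBOT

A 6-joint arm with a two-finger parallel gripper is mounted at the origin on the work surface. World frame = base frame: x ahead of the robot, y to its left, z up, the work surface at z = 0. Lengths are in m, angles in rad, forces in N, time in s.
With the tool pointing down it reaches from about 0.25 to 0.775 m from the base axis. Payload 4 kg.
Tool frame: the origin (TCP) lies on the centre line of the jaws, within the pads' length; the fingertips stand 8 mm ahead of it and the grasp point (between the pads) lies 11 mm behind it; z points along the fingers, y is the direction in which the jaws open and shut (so a half turn about z gives the same grasp; the last joint's range is limited). The gripper opens to 94 mm and grips with 3 to 60 N. Pads are 16 mm wide; open, the fingers measure 119 mm over their backs; the gripper's body (75 mm by 177 mm) begins 78 mm behind the grasp point.
Start: joints at [-1.293, 0.087, 1.371, -0, 1.684, -0.103], TCP at [0.204, -0.511, 0.185] pointing down, gripper open.
Joint ranges: [-3.1, 3.1], [-0.76, 2.03], [0.27, 2.55], [-1.08, 4.22], [0.17, 2.65], [-2.57, 2.57]. Speed limits (rad/s): [2.79, 2.79, 3.14, 3.14, 3.14, 3.14].

INTERFACE

Orientations are given as [roll, pitch, yaw] about the fixed x, y, z axes, in that order (R = Rz(yaw) Ry(pitch) Rx(roll)).
In Python, from bench import robot gives the robot as it stands.
- The arm moves only by the shell command python3 -m crank 'ROWS' [OPENING]. ROWS is JSON, a list of rows, each a list of 4 numbers: the shift along the tool's x, y, z scaled (see below), then the turn about the tool's z scaled (see below). A call has exactly 10 rows; each row shifts and turns the commanded pose from where the row before left it, along the tool's axes as they then stand; what a row does not reach is not made up. The controller multiplies each number of a shift by 0.2 m and each number of a turn by pi/2 rad. A row lasts 1/8 s, in which the tool goes at most 62.5 mm and 10.7 degrees, less where a joint would pass 70% of its speed; a pose out of reach is approached as far as the arm can. A call with a number of a shift or a turn outside -1 to 1 is refused whole. A call with a gripper value outside its range is refused whole. OPENING is the gripper command: -1 is fully open, 1 is shut, values between are in proportion, set as the call begins (- or left out, the last holds). The fingers move at their own pace and stop on an object; the grip force is fixed at half the most. Time passes only in rows, so rows that do not move let the fingers close, or fill a call up. It gives the time, the measured TCP pose, the force and the opening at its end, in the units of the state.
- robot.get_obs(): the state, without advancing time (a new reading comes with each control period).
- robot.snapshot(name): name is "scene" or "top" or "wrist"; returns (picture, depth): 420x560x3 uint8, red, green, blue; 420x560 float32, m along the optical axis (not along the pixel's ray), 0 where there is no reading.
- robot.camera_params(name): a dict with "fx", "fy", "cx", "cy" (pixels), "world_from_camera" (4x4, takes a point from camera to world coordinates). Camera axes: x right, y down, z forward; pixel columns grow to the right and rows downward; lengths in m; the calibration is good to about 2 mm. A picture is of the moment at which its call begins: read the wrist's pose just before it. camera_params takes no time and is no camera call; for the wrist camera it gives the pose at the moment of the call.
- robot.close_job(): hands the job in, once; it reports no verdict.
The state is a dict: "time": time; "joint_positions": joint angles; "qvel": joint speeds; "joint_torque": joint torques, N m; "tool_pos": TCP position; "ee_rot": TCP orientation; "wrist_force": force on the tool from outside, world axes, zero at the start; "wrist_torque": the same for the moment, N m; "width": finger opening in m.
Only numpy, scipy, OpenCV 4.12 (cv2) and the standard library are available. Lean on these libraries where they do the work, as an engineer would, in place of code of your own. Each camera call takes 0.05 s, during which the arm holds its last target.

## Working session

There is one attempt and no reset: what is moved stays moved. The work goes in short steps, Python scripts to look and compute and a shell command to move; the robot and the scene stay as the last step left them, time stands still between calls to the robot, and variables do not carry over. Pictures are saved under pics/ and viewed, and the job is handed in when it is done.

```bash
ls; mkdir -p pics; python3 - <<'E'
from bench import robot
import cv2,numpy as np
print(robot.get_obs())
for n in ("scene","top","wrist"):
    p=robot.camera_params(n);print(n,p)
    im,d=robot.snapshot(n)
    cv2.imwrite(f"pics/{n}0.png",im[:,:,::-1]);np.save(f"pics/{n}0_d.npy",d)
E
```

```text
pics
{'time': 0.0, 'joint_positions': array([-1.29310451e+00,  8.79217878e-02,  1.37225010e+00, -3.06618316e-05,
        1.68359794e+00, -1.03088165e-01]), 'qvel': array([ 0.00144574, -0.00072543, -0.00036656,  0.00015672,  0.00047845,
       -0.00070719]), 'joint_torque': array([-1.13170088e-03, -3.40185893e+01, -3.02429545e+01,  7.17499363e-02,
        3.31376377e-02, -1.48148911e-04]), 'tool_pos': array([ 0.20423078, -0.51003098,  0.18342449]), 'ee_rot': array([-3.13942390e+00, -1.93730442e-04,  3.80776359e-01]), 'wrist_force': array([-0.02773493, -0.08242657, -0.11352366]), 'wrist_torque': array([ 0.04619877, -0.00140615, -0.00084049]), 'width': 0.09383912579102681}
scene {'fx': 441.91657559204396, 'fy': 441.91657559204396, 'cx': 280.03596741370234, 'cy': 211.8642505058755, 'world_from_camera': array([[-0.80138251,  0.50645651, -0.31825755,  0.85394523],
       [ 0.59809635,  0.67119697, -0.43792166,  0.46930766],
       [-0.00817477, -0.54129144, -0.84079531,  1.00020393],
       [ 0.        ,  0.        ,  0.        ,  1.        ]])}
top {'fx': 474.94689212822675, 'fy': 474.94689212822675, 'cx': 270.51557797291355, 'cy': 210.0589802112373, 'world_from_camera': array([[-0.01170885, -0.99750798,  0.06957537,  0.38735882],
       [-0.99989712,  0.01110353, -0.00908059,  0.00235296],
       [ 0.00828543, -0.06967454, -0.99753537,  1.65036889],
       [ 0.        ,  0.        ,  0.        ,  1.        ]])}
wrist {'fx': 308.020886809442, 'fy': 308.020886809442, 'cx': 275.04719173649175, 'cy': 209.85218346622102, 'world_from_camera': array([[ 0.37137713, -0.9004966 , -0.22624079,  0.26993572],
       [-0.92848006, -0.36069456, -0.08845461, -0.48339396],
       [-0.00195075,  0.24291008, -0.97004685,  0.38476381],
       [ 0.        ,  0.        ,  0.        ,  1.        ]])}
```

View pics/scene0.png

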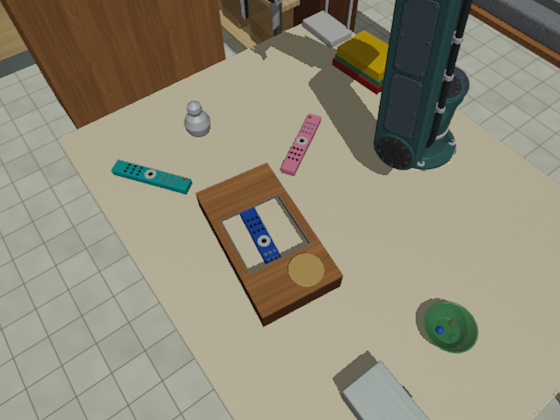

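View pics/top0.png

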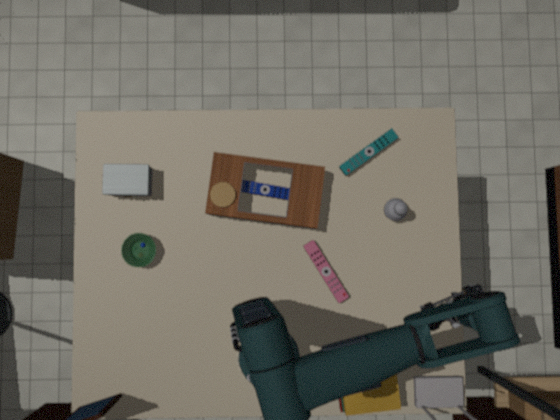

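View pics/wrist0.png

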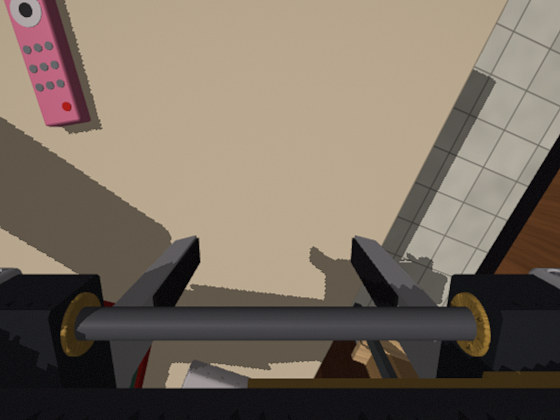

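The blue remote, at top (265,190) and scene (260,235), lies in the brown box's cut-out. The pink one at top (326,271) and the turquoise one at top (369,152) are on the stand and aren't meant. Next I'll confirm this in a crop and measure.

```bash
cat > h.py <<'E'
import numpy as np,cv2
from bench import robot
def ray(p,uv):
    T=p["world_from_camera"];d=np.array([(uv[0]-p["cx"])/p["fx"],(uv[1]-p["cy"])/p["fy"],1.]);return T[:3,3],T[:3,:3]@d
def onz(p,uv,z):
    o,d=ray(p,uv);return o+d*(z-o[2])/d[2]
def cross(p1,u1,p2,u2):
    o1,d1=ray(p1,u1);o2,d2=ray(p2,u2)
    s=np.linalg.lstsq(np.c_[d1,-d2],o2-o1,rcond=None)[0]
    a,b=o1+d1*s[0],o2+d2*s[1];return (a+b)/2,np.linalg.norm(a-b)
def blue(im):
    h=cv2.cvtColor(im,cv2.COLOR_RGB2HSV);return cv2.inRange(h,(108,120,40),(128,255,255))
def brown(im):
    h=cv2.cvtColor(im,cv2.COLOR_RGB2HSV);return cv2.inRange(h,(5,110,40),(17,255,200))
def ring(im,bm):  # white ring inside blue hull
    c=max(cv2.findContours(bm,0,2)[0],key=cv2.contourArea);hm=np.zeros_like(bm)
    cv2.fillConvexPoly(hm,cv2.convexHull(c),255);hm=cv2.erode(hm,np.ones((3,3)))
    h=cv2.cvtColor(im,cv2.COLOR_RGB2HSV);w=cv2.inRange(h,(0,0,110),(180,80,255))&hm
    n,l,s,ce=cv2.connectedComponentsWithStats(w);k=1+np.argmax(s[1:,4]);return ce[k],s[k]
E
python3 - <<'E'
from h import *
P={n:robot.camera_params(n) for n in("top","scene")}
I={n:cv2.imread(f"pics/{n}0.png")[:,:,::-1].copy() for n in P}
R={}
for n in P:
    m=cv2.morphologyEx(blue(I[n]),cv2.MORPH_CLOSE,np.ones((7,7)))
    for c in sorted(cv2.findContours(m,0,2)[0],key=cv2.contourArea)[-2:]: print(n,cv2.contourArea(c),cv2.minAreaRect(c))
    R[n]=ring(I[n],m);print(R[n])
    b=cv2.morphologyEx(brown(I[n]),cv2.MORPH_OPEN,np.ones((3,3)))
    for c in sorted(cv2.findContours(b,0,2)[0],key=cv2.contourArea)[-3:]: print(n,'brown',cv2.contourArea(c),cv2.minAreaRect(c))
print(cross(P["top"],R["top"][0],P["scene"],R["scene"][0]))
a=cv2.resize(I["top"][140:240,195:335],None,fx=4,fy=4,interpolation=2);b=cv2.resize(I["scene"][160:330,190:350],None,fx=2.35,fy=2.35)
cv2.imwrite("pics/cropt.png",a[:,:,::-1]);cv2.imwrite("pics/crops.png",cv2.resize(b,None,fx=1.4,fy=1.4)[:,:,::-1])
E
```

```text
top 89.5 ((82.19908905029297, 413.3190002441406), (9.484684944152832, 25.696096420288086), 47.72631072998047)
top 330.0 ((265.1641540527344, 189.62451171875), (46.010704040527344, 10.504446983337402), 10.619654655456543)
(array([264.42622951, 189.21311475]), array([260, 185,  10,  10,  61], dtype=int32))
top brown 3.0 ((526.5, 418.5), (1.0, 3.0), 90.0)
top brown 188.0 ((557.0, 205.0), (76.0, 4.0), 90.0)
top brown 6163.5 ((265.1213684082031, 190.2209014892578), (112.28326416015625, 61.39091491699219), 7.549422264099121)
scene 26.5 ((439.0, 329.5), (5.0, 6.0), 90.0)
scene 835.0 ((259.9900817871094, 234.98068237304688), (56.4417724609375, 16.628616333007812), 62.87869644165039)
(array([263.53921569, 240.5       ]), array([257, 235,  14,  12, 102], dtype=int32))
scene brown 1057.5 ((515.176513671875, 34.205894470214844), (107.87261962890625, 11.490406036376953), 30.963756561279297)
scene brown 12237.0 ((270.1453857421875, 237.97616577148438), (148.5731201171875, 92.77667999267578), 62.241458892822266)
scene brown 18553.5 ((112.5, 63.5), (127.0, 223.0), 90.0)
(array([0.57168812, 0.00797768, 0.03173477]), np.float64(0.001032953506811972))
```

View pics/cropt.png

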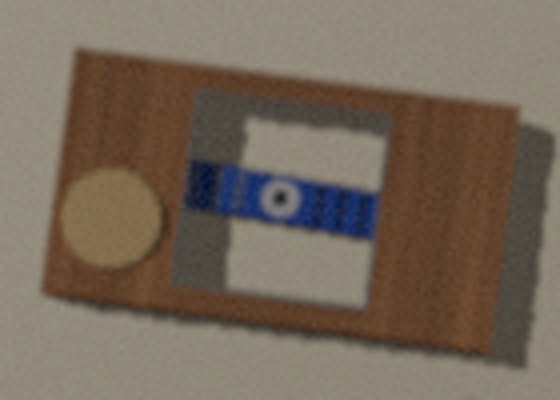

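View pics/crops.png

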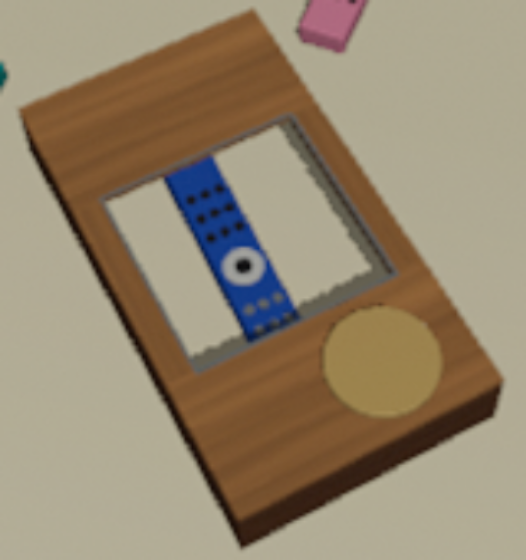

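The crop confirms it: blue bar with a white ring at crop (281,198), grey buttons on the left (+y, coaster side) and black ones on the right. Now I'll measure the box axes and cut-out corners from both views.

```bash
python3 - <<'E'
from h import *
P={n:robot.camera_params(n) for n in("top","scene")}
T=np.array([[195,89],[391,113],[370,308],[172,285]])/4+[195,140]
S=np.array([[193,372],[103,200],[291,115],[396,272]])/3.29+[190,160]
# top order: TL,(+x,+y) TR(+x,-y) BR(-x,-y) BL(-x,+y); scene: left=+x..., near coaster=+y
S=S[[0,1,2,3]]
C=[]
for t,s in zip(T,S):
    print(cross(P["top"],t,P["scene"],s), onz(P["top"],t,.064), onz(P["scene"],s,.064)); C.append((onz(P["top"],t,.064)+onz(P["scene"],s,.064))/2)
C=np.array(C);ctr=C.mean(0);ey=(C[0]+C[3]-C[1]-C[2])/2;ex=(C[0]+C[1]-C[2]-C[3])/2
print("cut",ctr,"len",np.linalg.norm(ey),np.linalg.norm(ex),"yaw",np.arctan2(-ey[0],ey[1]),np.arctan2(ex[1],ex[0]))
# remote side edges in scene crop & axis in top crop
for n,a,b in(("top",[[190,160],[380,190]],[[188,207],[372,240]]),):
  for e in (a,b):
    q=[onz(P[n],np.array(v)/4+[195,140],.024) for v in e];d=q[0]-q[1];print(q,np.arctan2(-d[0],d[1]))
for e in ([[212,155],[298,318]],[[165,180],[247,342]]):
    q=[onz(P["scene"],np.array(v)/3.29+[190,160],.024) for v in e];d=q[1]-q[0];print(q,np.arctan2(-d[0],d[1]))
# other objects via top crude
for nm,uv,z in(("coaster",(222.5,194.5),.072),("tin",(127,180),.066),("orn",(396,209),.06)):print(nm,onz(P["top"],uv,z))
E
```

```text
(array([0.6595524 , 0.07582634, 0.07043892]), np.float64(0.000336736929727145)) [0.6605281  0.07623088 0.064     ] [0.65833345 0.07298769 0.064     ]
(array([ 0.63524572, -0.08648279,  0.06589683]), np.float64(0.00700522496268348)) [ 0.6384155  -0.08867826  0.064     ] [ 0.63214728 -0.08522115  0.064     ]
(array([ 0.47212795, -0.0668899 ,  0.05972734]), np.float64(0.005853112181934204)) [ 0.47409203 -0.0686423   0.064     ] [ 0.47176986 -0.06241178  0.064     ]
(array([0.49488119, 0.09688404, 0.06557402]), np.float64(0.0006521738039854958)) [0.49522027 0.0967486  0.064     ] [0.494045   0.09648729 0.064     ]
cut [0.56556893 0.00468762 0.064     ] len 0.16346757238613024 0.16500945423371527 yaw -0.14070904276611595 -0.13198542590111326
[array([0.60570657, 0.08288024, 0.024     ]), array([ 0.57795471, -0.08049367,  0.024     ])] -0.16826105206646963
[array([0.56502358, 0.08490891, 0.024     ]), array([ 0.53479823, -0.07298377,  0.024     ])] -0.18914146316911415
[array([ 0.52957847, -0.09194593,  0.024     ]), array([0.56195102, 0.06695832, 0.024     ])] -0.2009733791224429
[array([ 0.57311413, -0.09494779,  0.024     ]), array([0.6041137 , 0.06011885, 0.024     ])] -0.19731025063034077
coaster [0.55126114 0.14756554 0.072     ]
tin [0.60416857 0.46758836 0.066     ]
orn [ 0.49715461 -0.43437193  0.06      ]
```

```bash
cat >> h.py <<'E'
def plan(target,yaw,n=10,shiftfirst=True):
    """prints n scaled rows for a straight move with even turn (tool pointing down)"""
    o=robot.get_obs();p=o["tool_pos"].copy();y=o["ee_rot"][2]
    dy=(yaw-y+np.pi)%(2*np.pi)-np.pi;st=(np.array(target)-p)/n;rows=[]
    for i in range(n):
        ax=np.array([[np.cos(y),np.sin(y),0],[np.sin(y),-np.cos(y),0],[0,0,-1]])
        s=ax@st/.2;rows.append([round(v,3) for v in s]+[round(-dy/n/(np.pi/2),3)]);y+=dy/n
    print("step mm",np.linalg.norm(st)*1e3);print(rows)
E
python3 -c "
from h import *
plan([.561,-.055,.24],1.38)"
```

```text
step mm 58.10490627222523
[[np.float64(0.25), np.float64(-0.145), np.float64(-0.028), np.float64(-0.064)], [np.float64(0.263), np.float64(-0.119), np.float64(-0.028), np.float64(-0.064)], [np.float64(0.274), np.float64(-0.092), np.float64(-0.028), np.float64(-0.064)], [np.float64(0.282), np.float64(-0.065), np.float64(-0.028), np.float64(-0.064)], [np.float64(0.287), np.float64(-0.036), np.float64(-0.028), np.float64(-0.064)], [np.float64(0.289), np.float64(-0.007), np.float64(-0.028), np.float64(-0.064)], [np.float64(0.288), np.float64(0.021), np.float64(-0.028), np.float64(-0.064)], [np.float64(0.285), np.float64(0.05), np.float64(-0.028), np.float64(-0.064)], [np.float64(0.278), np.float64(0.078), np.float64(-0.028), np.float64(-0.064)], [np.float64(0.269), np.float64(0.106), np.float64(-0.028), np.float64(-0.064)]]
```

```bash
python3 -m crank '[[0.25,-0.145,-0.03,-0.064],[0.263,-0.12,-0.03,-0.064],[0.274,-0.09,-0.03,-0.064],[0.282,-0.065,-0.03,-0.064],[0.287,-0.035,-0.03,-0.064],[0.289,-0.01,-0.03,-0.064],[0.288,0.02,-0.03,-0.064],[0.285,0.05,-0.03,-0.064],[0.278,0.08,-0.03,-0.064],[0.269,0.106,-0.03,-0.064]]' -1
python3 - <<'E'
from h import *
o=robot.get_obs();print(o["tool_pos"],o["ee_rot"],o["time"],np.abs(o["qvel"]).max(),o["joint_positions"])
p=robot.camera_params("wrist");im,d=robot.snapshot("wrist");cv2.imwrite("pics/w1.png",im[:,:,::-1]);np.save("pics/w1.npy",p["world_from_camera"]);np.save("pics/w1d.npy",d)
E
```

```text
time: 1.4
tool_pos: [0.5606, -0.053, 0.2444]
ee_rot: [-3.141, 0.0, 1.389]
wrist_force: [0.6, -0.6, 0.4]
width: 0.0939
[ 0.56064082 -0.05298838  0.2444389 ] [-3.14132299e+00  3.35281366e-04  1.38948804e+00] 1.4 0.7696796862813274 [-1.94687305e-01  1.13489850e-01  1.22462316e+00 -3.48265706e-04
  1.80374478e+00 -1.34593246e-02]
```

View pics/w1.png

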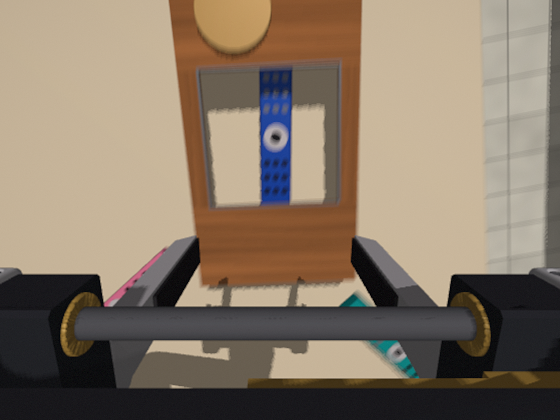

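The wrist view shows the blue remote across the cut-out (ring at (275,137), cut-out corners about (198,68), (340,62), (342,206), (212,208)). The arm was still settling, so I'll retake it before measuring.

```bash
python3 - <<'E'
from h import *
robot.snapshot("top");robot.snapshot("top")
o=robot.get_obs();print(o["tool_pos"],o["ee_rot"],o["time"],np.abs(o["qvel"]).max())
p=robot.camera_params("wrist");im,d=robot.snapshot("wrist");cv2.imwrite("pics/w2.png",im[:,:,::-1]);np.save("pics/w2d.npy",d)
np.savez("pics/w2p.npz",**p)
m=blue(im);m[:, :180]=0;m[230:]=0
mc=cv2.morphologyEx(m,cv2.MORPH_CLOSE,np.ones((9,9)))
rc,s=ring(im,mc);print("ring",rc,s, onz(p,rc,.024))
pt=robot.camera_params("top");print("cross top/wrist",cross(pt,[264.43,189.21],p,rc))
# side edges of blue by row
L=[];R=[]
for v in range(75,200,3):
    u=np.where(mc[v]>0)[0]
    if len(u)>15:L.append((u[0]-.5,v));R.append((u[-1]+.5,v))
for e in(L,R):
    q=np.array([onz(p,a,.024) for a in e]);f=np.polyfit(q[:,1],q[:,0],1);print("edge yaw",-np.arctan(f[0]),"x at y=0",f[1],"res",np.std(q[:,0]-np.polyval(f,q[:,1])))
print("depth ring",d[int(rc[1])-0,int(rc[0])+8], "stand", d[180,235])
T=p["world_from_camera"]
def bp(u,v):
    z=d[v,u];c=np.array([(u-p["cx"])/p["fx"]*z,(v-p["cy"])/p["fy"]*z,z]);return T[:3,:3]@c+T[:3,3]
for u,v in((int(rc[0])+8,int(rc[1])),(int(rc[0]),90),(int(rc[0]),190),(235,180),(270,225),(300,50)):print((u,v),bp(u,v))
cv2.imwrite("pics/w2c.png",cv2.resize(im[40:230,180:370],None,fx=3.1,fy=3.1,interpolation=2)[:,:,::-1])
E
```

```text
[ 0.56059642 -0.0524849   0.24366883] [-3.14006806e+00  9.46209701e-05  1.39020947e+00] 1.55 0.05878213699799746
ring [274.60902256 140.29323308] [263 128  24  25 399] [0.57097083 0.00795327 0.024     ]
cross top/wrist (array([0.5711452 , 0.00795931, 0.03938063]), np.float64(0.0007213007827536438))
edge yaw -0.19322363551844365 x at y=0 0.5488893747967933 res 6.906076046611162e-17
edge yaw -0.18778921046260963 x at y=0 0.5899017578695437 res 0.00040796625020751167
depth ring 0.40973085 stand 0.4463785
(282, 140) [0.58071595 0.00657878 0.02486303]
(274, 90) [0.58155411 0.0700293  0.02410958]
(274, 190) [ 0.55809052 -0.05768193  0.02596538]
(235, 180) [ 0.50424315 -0.03746926  0.00146053]
(270, 225) [ 0.54619076 -0.09476101  0.06478896]
(300, 50) [0.61721695 0.10129885 0.06478872]
```

View pics/w2c.png

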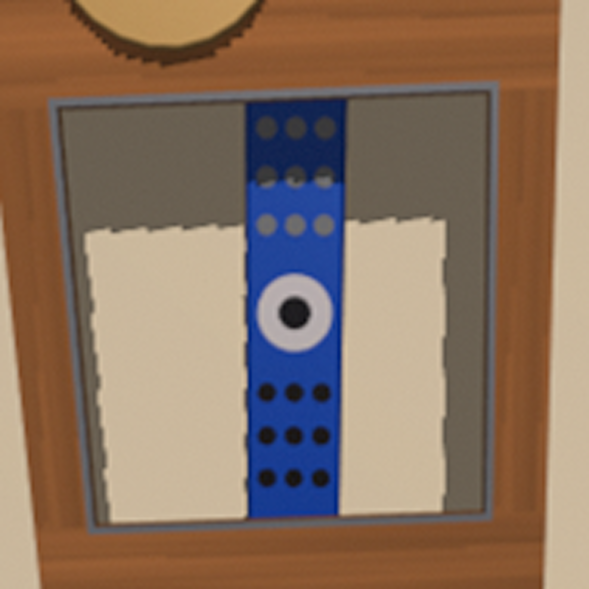

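Remote centre is (0.571, 0.008), yaw −0.19, face at z 0.024, and the cut-out's −y edge is about 80 mm from its centre. The plan is to grip near the −y end (black buttons), away from the coaster. Then I slide the remote about 50 mm toward +y so that end comes into the cut-out, and lift it out end first. The TCP is already over the grip point, so I descend.

```bash
python3 -m crank '[[0,0,0.25,0],[0,0,0.25,0],[0,0,0.25,0],[0,0,0.2,0],[0,0,0.1,0],[0,0,0.06,0],[0,0,0.04,0],[0,0,0.005,0],[0,0,0,0],[0,0,0,0]]' -
python3 -m crank '[[0,0,0,0],[0,0,0,0],[0,0,0,0],[0,0,0,0],[0,0,0,0],[0,0,0,0],[0,0,0,0],[0,0,0,0],[0,0,0,0],[0,0,0,0]]' 1
python3 - <<'E'
from h import *
p=robot.camera_params("wrist");im,d=robot.snapshot("wrist");cv2.imwrite("pics/w3.png",im[:,:,::-1])
E
```

```text
time: 2.85
tool_pos: [0.5605, -0.0548, 0.0145]
ee_rot: [3.14, 0.0, 1.386]
wrist_force: [-0.5, -0.6, -0.4]
width: 0.094
time: 4.1
tool_pos: [0.5598, -0.0547, 0.0136]
ee_rot: [3.142, 0.0, 1.386]
wrist_force: [-0.8, 0.5, 0.6]
width: 0.0009
```

View pics/w3.png

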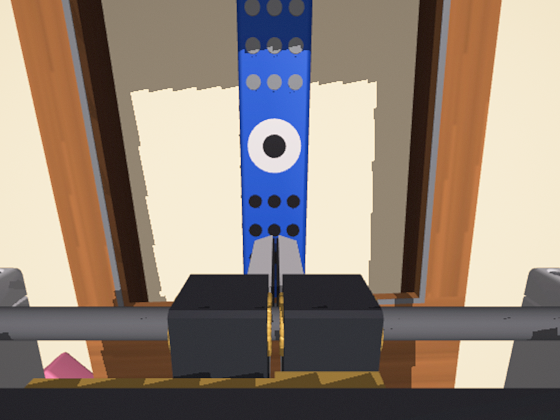

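The fingers shut to 0.9 mm without catching the remote, so I'll check where the fingertips really are.

```bash
python3 - <<'E'
from h import *
o=robot.get_obs();print(o["tool_pos"],o["wrist_force"],o["width"])
p=robot.camera_params("wrist");im,d=robot.snapshot("wrist");T=p["world_from_camera"]
def bp(u,v):
    z=d[v,u];c=np.array([(u-p["cx"])/p["fx"]*z,(v-p["cy"])/p["fy"]*z,z]);return (T[:3,:3]@c+T[:3,3]).round(4)
for u,v in((290,146),(275,215),(250,215),(296,240),(265,250),(265,240),(285,240),(290,260),(262,265),(200,200),(340,250),(450,200),(246,262)):print((u,v),im[v,u],bp(u,v))
im,d=robot.snapshot("scene");cv2.imwrite("pics/s3.png",cv2.resize(im[140:300,180:360],None,fx=4,fy=3.7,interpolation=2)[:,:,::-1])
E
```

```text
[ 0.55985135 -0.05468534  0.01357906] [-0.50416956 -0.13021982  0.88406135] 0.0004854477353204014
(290, 146) [235 228 228] [0.5804 0.0061 0.0254]
(275, 215) [ 41  90 205] [ 0.5635 -0.0348  0.0242]
(250, 215) [ 41  88 204] [ 0.5479 -0.0318  0.0247]
(296, 240) [ 69 102 197] [ 0.5738 -0.0464  0.0452]
(265, 250) [168 162 166] [ 0.5564 -0.0437  0.0595]
(265, 240) [168 163 167] [ 0.5561 -0.043   0.0454]
(285, 240) [169 162 166] [ 0.5675 -0.0453  0.045 ]
(290, 260) [168 162 166] [ 0.569  -0.0459  0.0731]
(262, 265) [168 162 166] [ 0.5558 -0.0429  0.0804]
(200, 200) [247 237 215] [ 0.5121 -0.0203  0.0011]
(340, 250) [247 237 214] [ 0.6048 -0.0763  0.0007]
(450, 200) [176 111  67] [ 0.6524 -0.0324  0.0652]
(246, 262) [ 34  81 192] [ 0.5386 -0.0632  0.0242]
```

View pics/s3.png

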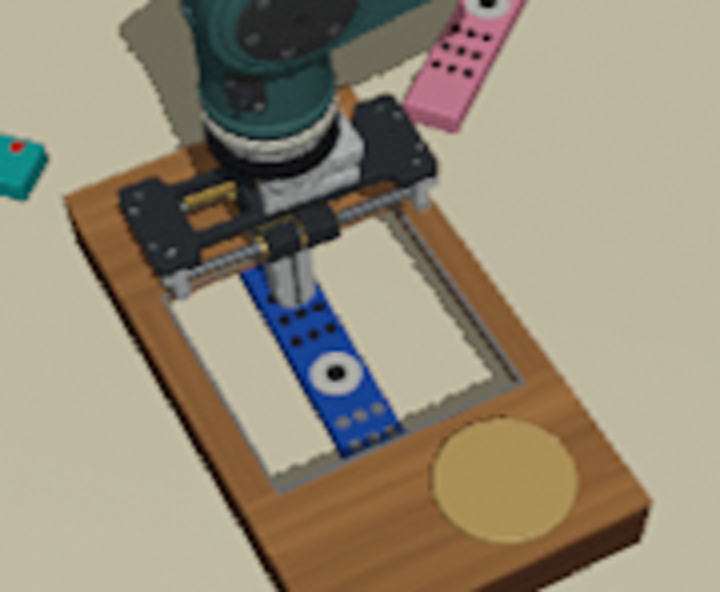

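```bash
python3 - <<'E'
from h import *
q=np.load("pics/w2p.npz");p={k:q[k] for k in q};d=np.load("pics/w2d.npy");T=p["world_from_camera"]
def bp(p,d,u,v):
    T=p["world_from_camera"];z=d[v,u];c=np.array([(u-p["cx"])/p["fx"]*z,(v-p["cy"])/p["fy"]*z,z]);return (T[:3,:3]@c+T[:3,3]).round(4)
print("open, tcp .2437")
for u,v in((198,240),(196,242),(190,246),(197,250),(197,260),(355,240),(357,244),(365,250),(354,258)):print((u,v),bp(p,d,u,v))
p=robot.camera_params("wrist");im,d=robot.snapshot("wrist")
print(robot.get_obs()["tool_pos"])
for u in(255,262,270,280,290,297):
  for v in range(230,246):
    z=bp(p,d,u,v)
    if z[2]>.03: print(u,v,z);break
cv2.imwrite("pics/w3c.png",cv2.resize(im[200:330,200:350],None,fx=5,fy=4.5,interpolation=2)[:,:,::-1])
E
```

```text
open, tcp .2437
(198, 240) [ 0.5162 -0.036   0.2683]
(196, 242) [ 0.5165 -0.0354  0.2737]
(190, 246) [ 0.515  -0.0349  0.2809]
(197, 250) [ 0.5157 -0.0406  0.2731]
(197, 260) [ 0.5144 -0.0465  0.2739]
(355, 240) [ 0.6096 -0.0526  0.2694]
(357, 244) [ 0.6087 -0.0519  0.2779]
(365, 250) [ 0.6103 -0.0516  0.2885]
(354, 258) [ 0.607  -0.0627  0.2724]
[ 0.55984586 -0.05464249  0.01357134]
255 240 [ 0.5504 -0.0419  0.0455]
262 238 [ 0.5542 -0.0427  0.0416]
270 235 [ 0.5588 -0.0437  0.0357]
280 235 [ 0.5648 -0.0449  0.0355]
290 238 [ 0.5705 -0.0456  0.0422]
297 233 [0.5728 0.0156 0.2148]
```

View pics/w3c.png

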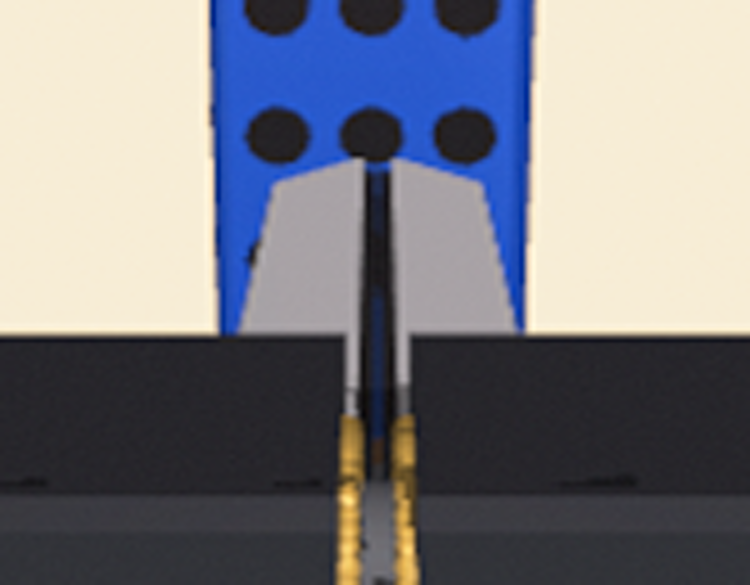

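```bash
python3 - <<'E'
from h import *
def cloud(p,d):
    v,u=np.mgrid[:d.shape[0],:d.shape[1]];c=np.stack([(u-p["cx"])/p["fx"]*d,(v-p["cy"])/p["fy"]*d,d],-1);return c@p["world_from_camera"][:3,:3].T+p["world_from_camera"][:3,3]
p=robot.camera_params("wrist");im,d=robot.snapshot("wrist");W=cloud(p,d)
for uv in((220,300),(270,290),(220,360),(220,278),(10,285),(548,285),(10,330),(150,323)):print("w",uv,W[uv[1],uv[0]].round(3))
p=robot.camera_params("scene");im,d=robot.snapshot("scene");S=cloud(p,d)
# crop px -> img: u=180+x/4, v=140+y/3.7
for x,y in((295,295),(275,295),(310,290),(295,300),(285,250),(180,285),(178,292),(425,200),(425,208),(285,240),(330,370),(120,260)):
    u,v=int(180+x/4),int(140+y/3.7);print("s",(x,y),im[v,u],S[v,u].round(3))
E
```

```text
w (220, 300) [ 0.554 -0.019  0.152]
w (270, 290) [ 0.56  -0.044  0.104]
w (220, 360) [ 0.552 -0.03   0.157]
w (220, 278) [ 0.552 -0.018  0.141]
w (10, 285) [ 0.494 -0.011  0.138]
w (548, 285) [ 0.637 -0.036  0.141]
w (10, 330) [ 0.502 -0.018  0.15 ]
w (150, 323) [ 0.535 -0.023  0.15 ]
s (295, 295) [114 116 116] [ 0.563 -0.047  0.055]
s (275, 295) [63 66 67] [ 0.565 -0.07   0.027]
s (310, 290) [139 141 136] [ 0.551 -0.047  0.047]
s (295, 300) [119 120 118] [ 0.563 -0.049  0.042]
s (285, 250) [33 33 37] [ 0.577 -0.025  0.15 ]
s (180, 285) [136 139 138] [ 0.64  -0.038  0.15 ]
s (178, 292) [119 122 122] [ 0.642 -0.04   0.145]
s (425, 200) [132 131 129] [ 0.488 -0.009  0.144]
s (425, 208) [132 112  95] [ 0.458 -0.048  0.063]
s (285, 240) [44 47 51] [ 0.576 -0.026  0.159]
s (330, 370) [11 11 13] [0.572 0.003 0.028]
s (120, 260) [138  95  56] [ 0.638 -0.128  0.066]
```

Both cameras put the fingertips at z≈0.034 while the reported TCP is 0.0136. The true tips are therefore about 30 mm higher than the reported pose implies, and the fingers closed above the remote. I'll open, go down about 26 mm and check with depth before closing.

```bash
python3 -m crank '[[0,0,0,0],[0,0,0,0],[0,0,0,0],[0,0,0,0],[0,0,0.02,0],[0,0,0.03,0],[0,0,0.03,0],[0,0,0.03,0],[0,0,0.02,0],[0,0,0,0]]' -1
python3 - <<'E'
from h import *
print(robot.get_obs()["tool_pos"],robot.get_obs()["wrist_force"])
p=robot.camera_params("wrist");im,d=robot.snapshot("wrist");cv2.imwrite("pics/w4.png",im[:,:,::-1])
v,u=np.mgrid[:420,:560];c=np.stack([(u-p["cx"])/p["fx"]*d,(v-p["cy"])/p["fy"]*d,d],-1);W=c@p["world_from_camera"][:3,:3].T+p["world_from_camera"][:3,3]
for uv in((198,240),(197,237),(197,250),(353,238),(354,240),(354,256)):print(uv,im[uv[1],uv[0]],W[uv[1],uv[0]].round(4))
E
```

```text
time: 5.65
tool_pos: [0.5595, -0.0546, -0.013]
ee_rot: [-3.141, 0.0, 1.386]
wrist_force: [-0.3, -0.1, 0.8]
width: 0.0935
[ 0.55946875 -0.0546117  -0.01299341] [-0.32237435 -0.0620378   0.79812995]
(198, 240) [5 6 8] [ 0.5154 -0.0377  0.0126]
(197, 237) [172 156 137] [ 0.5142 -0.0367  0.0093]
(197, 250) [20 18 20] [ 0.5148 -0.0423  0.0171]
(353, 238) [82 74 68] [ 0.6079 -0.0544  0.0104]
(354, 240) [28 24 29] [ 0.6075 -0.0541  0.0146]
(354, 256) [17 15 19] [ 0.6057 -0.063   0.0173]
```

View pics/w4.png

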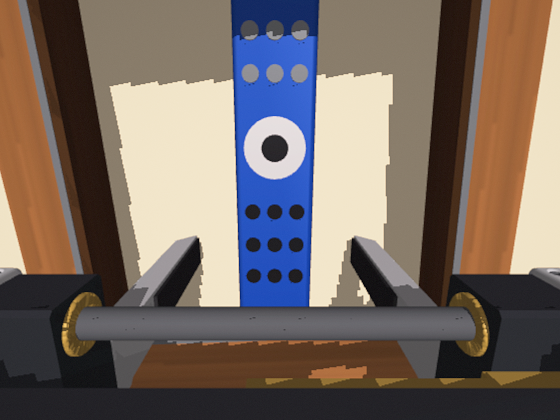

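The fingers now straddle the blue bar, with the tips at z≈0.009. I'll go 4 mm lower and close.

```bash
python3 -m crank '[[0,0,0.02,0],[0,0,0,0],[0,0,0,0],[0,0,0,0],[0,0,0,0],[0,0,0,0],[0,0,0,0],[0,0,0,0],[0,0,0,0],[0,0,0,0]]' 1
```

```text
time: 6.95
tool_pos: [0.5598, -0.0547, -0.0163]
ee_rot: [-3.141, 0.0, 1.386]
wrist_force: [-0.8, 0.5, 2.5]
width: 0.0418
```

Gripped at 41.8 mm. Now a small lift, aligning with the box, and a 50 mm slide toward +y.

```bash
python3 -m crank '[[0,0,-0.03,0],[0,0,-0.02,-0.016],[0.03,0,0,-0.016],[0.045,0,0,0],[0.05,0,0,0],[0.05,0,0,0],[0.045,0,0,0],[0.03,0,0,0],[0,0,0,0],[0,0,0,0]]' -
python3 - <<'E'
from h import *
im,d=robot.snapshot("wrist");cv2.imwrite("pics/w5.png",im[:,:,::-1])
im,d=robot.snapshot("scene");cv2.imwrite("pics/s5.png",cv2.resize(im[140:300,180:360],None,fx=4,fy=3.7,interpolation=2)[:,:,::-1])
E
```

```text
time: 8.2
tool_pos: [0.5667, -0.0054, -0.0064]
ee_rot: [3.142, 0.0, 1.436]
wrist_force: [0.5, 1.1, -2.5]
width: 0.042
```

View pics/w5.png

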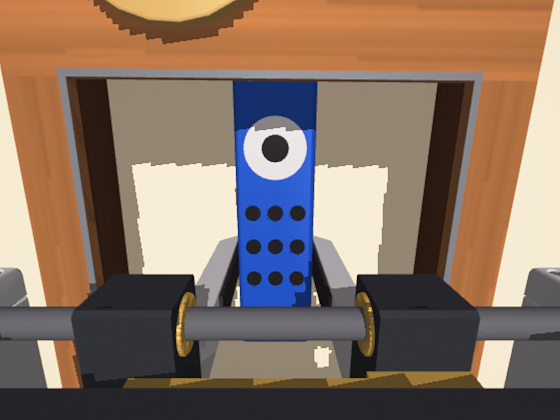

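View pics/s5.png

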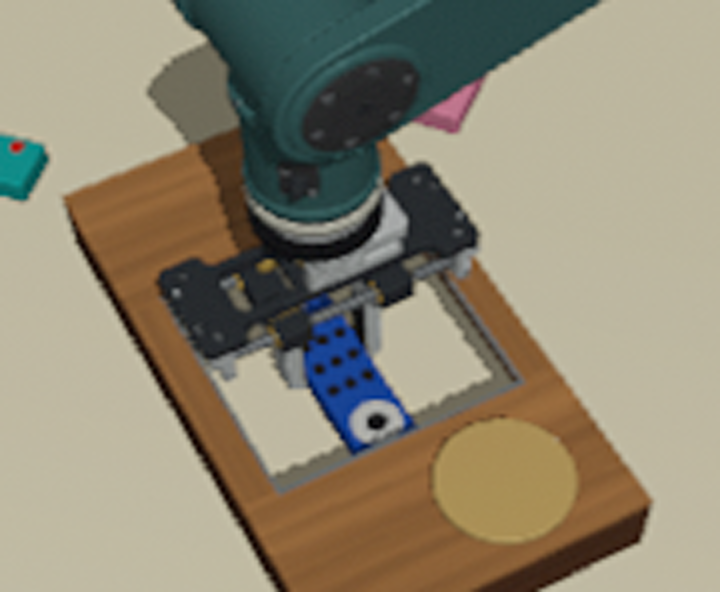

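Slid. The black-button end is now inside the cut-out and the ring is near the +y edge. Next I lift slowly and watch the force.

```bash
python3 -m crank '[[0,0,-0.04,0],[0,0,-0.04,0],[0,0,-0.03,0],[0,0,-0.03,0],[0,0,-0.02,0],[0,0,-0.02,0],[0,0,-0.02,0],[0,0,-0.02,0],[0,0,0,0],[0,0,0,0]]' -
python3 - <<'E'
from h import *
print(robot.get_obs()["wrist_torque"])
im,d=robot.snapshot("wrist");cv2.imwrite("pics/w6.png",im[:,:,::-1])
im,d=robot.snapshot("scene");cv2.imwrite("pics/s6.png",cv2.resize(im[140:300,180:360],None,fx=4,fy=3.7,interpolation=2)[:,:,::-1])
E
```

```text
time: 9.55
tool_pos: [0.5667, -0.0052, 0.0378]
ee_rot: [3.142, 0.0, 1.436]
wrist_force: [0.3, -0.4, -2.4]
width: 0.0418
[-0.1666193  -0.01991086 -0.02564713]
```

View pics/w6.png

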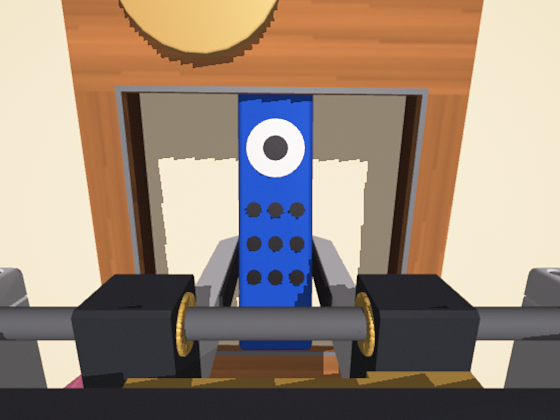

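View pics/s6.png

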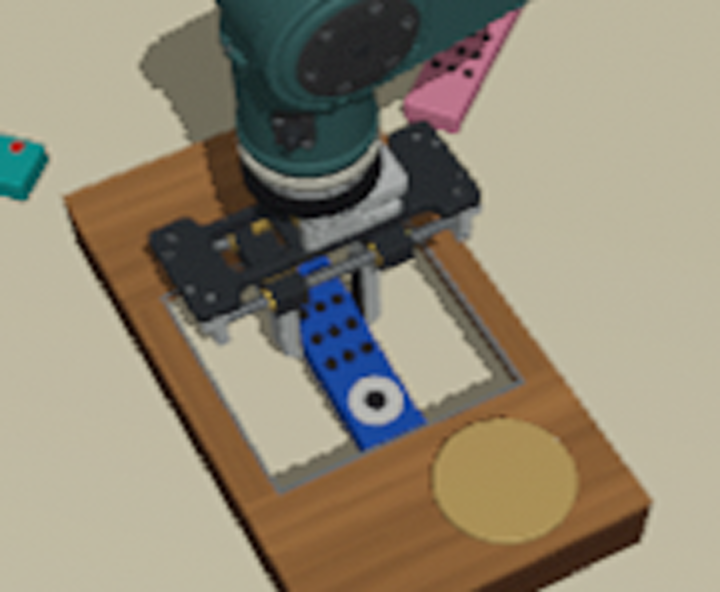

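The remote is rising with only light load (2.4 N) and starting to tilt. I'll measure its slope from depth.

```bash
cat >> h.py <<'E'
def tilt(save=None):
    o=robot.get_obs();p=robot.camera_params("wrist");im,d=robot.snapshot("wrist")
    if save: cv2.imwrite(save,im[:,:,::-1])
    v,u=np.mgrid[:420,:560];c=np.stack([(u-p["cx"])/p["fx"]*d,(v-p["cy"])/p["fy"]*d,d],-1);W=c@p["world_from_camera"][:3,:3].T+p["world_from_camera"][:3,3]
    m=(blue(im)>0);m[:,:200]=0;m[:,350:]=0;m=cv2.erode(m.astype(np.uint8),np.ones((5,5)))>0;m&=(d>0)
    q=W[m];b=np.array([np.sin(.137),np.cos(.137)]);cut=np.array([.5656,.0047]);s=(q[:,:2]-cut)@b
    f=np.polyfit(s,q[:,2],1);r=q[:,2]-np.polyval(f,s);k=np.abs(r)<.004;f=np.polyfit(s[k],q[k,2],1)
    t=np.arctan(f[0]);print("tcp",o["tool_pos"].round(4),"F",o["wrist_force"].round(1),"t",o["time"])
    rc,st=ring(im,cv2.morphologyEx(m.astype(np.uint8)*255,cv2.MORPH_CLOSE,np.ones((25,25))))
    # ring centre by ray onto the measured face plane
    oo,dd=ray(p,rc);s0=(oo[:2]-cut)@b;k=(oo[2]-f[1]-f[0]*s0)/(f[0]*(dd[:2]@b)-dd[2]);P=oo+k*dd
    sr=(P[:2]-cut)@b
    print("tilt deg",np.degrees(t),"ring px",rc.round(),"ring box-y",sr.round(4),"z",P[2].round(4),"visible s",s.min().round(3),s.max().round(3))
    for e in(-.115,.115):print("end face-top box-y",(sr+e*np.cos(t)).round(4),"z",(P[2]+e*np.sin(t)).round(4))
E
python3 -c "
from h import *
tilt()"
```

```text
tcp [ 0.5667 -0.0053  0.0378] F [-0.5 -0.1 -2.5] t 9.65
tilt deg -12.077915290779998 ring px [275. 147.] ring box-y 0.0537 z 0.0652 visible s -0.057 0.081
end face-top box-y -0.0588 z 0.0893
end face-top box-y 0.1662 z 0.0412
```

```bash
python3 -m crank '[[0,0,-0.02,0],[0,0,-0.02,0],[0,0,-0.02,0],[0,0,-0.02,0],[0,0,-0.02,0],[0,0,-0.02,0],[0,0,-0.02,0],[0,0,0,0],[0,0,0,0],[0,0,0,0]]' -
python3 -c "
from h import *
tilt('pics/w7.png')"
```

```text
time: 10.95
tool_pos: [0.567, -0.0053, 0.0659]
ee_rot: [3.141, 0.0, 1.436]
wrist_force: [-1.0, -0.8, -1.5]
width: 0.0418
tcp [ 0.567  -0.0053  0.0659] F [-1.  -0.8 -1.5] t 10.95
tilt deg -27.338608190521573 ring px [275. 154.] ring box-y 0.0487 z 0.0766 visible s -0.053 0.081
end face-top box-y -0.0534 z 0.1294
end face-top box-y 0.1509 z 0.0238
```

Tilted 27° with one end at about z 0.12 and the other at about 0.013, and the forces are tiny. Now I back off the +y edge and draw the remote out along its axis toward −y.

```bash
python3 -m crank '[[-0.03,0,0,0],[-0.05,0,0,0],[-0.05,0,-0.02,0],[-0.06,0,-0.03,0],[-0.06,0,-0.035,0],[-0.06,0,-0.035,0],[-0.06,0,-0.035,0],[-0.04,0,-0.02,0],[0,0,0,0],[0,0,0,0]]' -
python3 - <<'E'
from h import *
tilt('pics/w8.png')
im,d=robot.snapshot("scene");cv2.imwrite("pics/s8.png",cv2.resize(im[90:310,150:370],None,fx=3.3,fy=2.7,interpolation=2)[:,:,::-1])
E
```

```text
time: 12.25
tool_pos: [0.5555, -0.0861, 0.1002]
ee_rot: [-3.141, -0.0, 1.437]
wrist_force: [-0.3, -0.2, -2.1]
width: 0.0416
tcp [ 0.5555 -0.0861  0.1002] F [-0.3 -0.2 -2.1] t 12.25
tilt deg -27.215380935321413 ring px [275. 154.] ring box-y -0.0328 z 0.1111 visible s -0.134 0.066
end face-top box-y -0.1351 z 0.1636
end face-top box-y 0.0694 z 0.0585
```

View pics/s8.png

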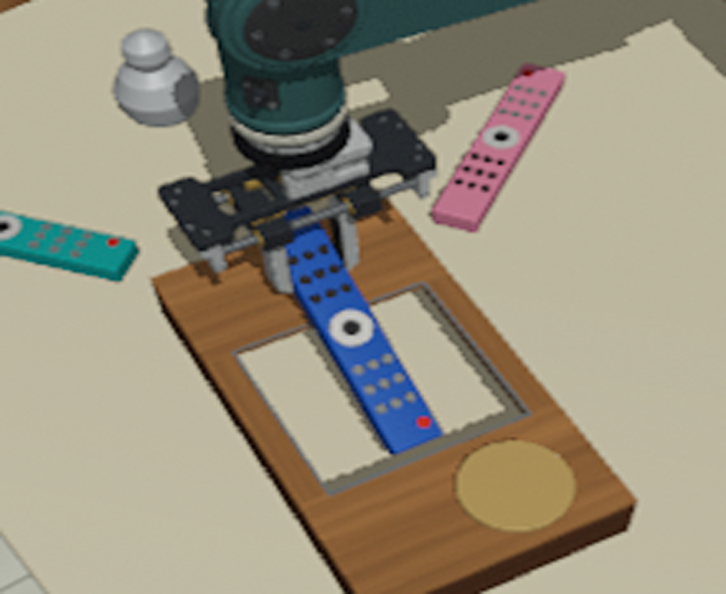

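View pics/w8.png

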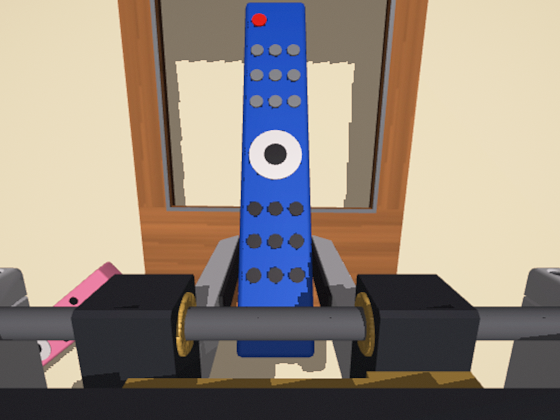

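The whole remote is visible: the red-button end has left the cover (box-y 0.069, z 0.058) and the load is just its weight. I'll pull back a little more and raise it about 120 mm.

```bash
python3 -m crank '[[-0.05,0,-0.03,0],[-0.05,0,-0.05,0],[0,0,-0.07,0],[0,0,-0.1,0],[0,0,-0.1,0],[0,0,-0.1,0],[0,0,-0.08,0],[0,0,-0.05,0],[0,0,-0.02,0],[0,0,0,0]]' -
python3 -m crank '[[0,0,0,0],[0,0,0,0],[0,0,0,0],[0,0,0,0],[0,0,0,0],[0,0,0,0],[0,0,0,0],[0,0,0,0],[0,0,0,0],[0,0,0,0]]' -
python3 - <<'E'
from h import *
tilt('pics/w9.png')
print(robot.get_obs()["joint_positions"].round(3),robot.get_obs()["width"])
im,d=robot.snapshot("scene");cv2.imwrite("pics/s9.png",im[:,:,::-1])
im,d=robot.snapshot("top");cv2.imwrite("pics/t9.png",im[:,:,::-1])
E
```

```text
time: 13.6
tool_pos: [0.5529, -0.1062, 0.2203]
ee_rot: [-3.141, -0.0, 1.436]
wrist_force: [-1.2, 0.3, -2.0]
width: 0.0419
time: 14.85
tool_pos: [0.553, -0.1062, 0.2206]
ee_rot: [3.142, 0.0, 1.436]
wrist_force: [-0.3, 0.6, -1.3]
width: 0.0416
tcp [ 0.553  -0.1062  0.2206] F [-0.3  0.6 -1.3] t 14.85
tilt deg -27.231779223032632 ring px [275. 154.] ring box-y -0.0531 z 0.2314 visible s -0.155 0.046
end face-top box-y -0.1554 z 0.284
end face-top box-y 0.0491 z 0.1788
[-0.29   0.113  1.272 -0.     1.757 -0.156] 0.04195016379294622
```

View pics/s9.png

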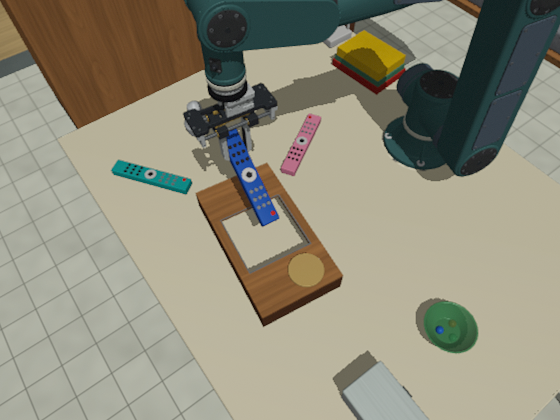

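View pics/t9.png

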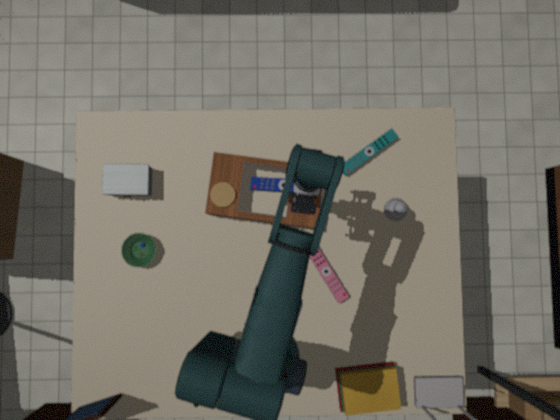

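Both ends are well above 0.1 m (about 0.27 and 0.17). The remote is held and still, and the coaster (222,194), tin (127,180), dish (139,250) and ornament (396,209) are unmoved in the top view. Handing in.

```bash
python3 -c "
from bench import robot
print(robot.close_job(),robot.get_obs()['width'])"
```

```text
the job is handed in; nothing more can be done
the job is handed in; nothing more can be done
```

The blue remote is out of the cable box, and I handed the job in with the gripper still holding it in the air. `close_job` reports no verdict.

**What I did:** I gripped the remote near its black-button end and slid it 50 mm toward +y, under the coaster-side cover. Lifting then tilted it 27° against the cut-out's edge. I drew it out along its axis toward −y and raised it, handing in just after 14.85 s of the 40 s limit.

**Last checks:**
- **Position:** the end centres were at about z 0.27 m and 0.17 m.
- **Grip:** the fingers were at 42 mm and the pose held steady between the last two readings.
- **Force:** the readings taken after each move stayed under about 3 N. I did not measure remote-to-box contact directly.
- **Other things:** the tin, dish, ornament and coaster sat at the same pixels in the top view as at the start, judged by eye.

**What failed or disagreed:**
- **First grip:** it closed on nothing just above the remote. Both the wrist and scene cameras showed the fingertips about 30 mm higher than the reported TCP implied. I went down by the camera depth instead, and the second grip held.
- **Height by crossing views:** the remote's face came out at 32–39 mm instead of 24 mm, so I relied on the wrist depth (about 24–25 mm).

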